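# Start the stand's square-headed screw square with the socket driver

## Task

Take the red-handled socket driver from its blue holder, line it up with the spring-loaded square-headed screw in the sloping recipe stand, seat it fully over the head without forcing it or leaning on the screw, and start the screw square by turning it a quarter turn clockwise. Then lift the driver off and stand it back upright in its holder, leaving the other things on the worktop where they are.

Things in the scene. Friction and masses are not known exactly. Their poses are not given: they have to be found in the camera images.
- driver: Socket driver, 110 mm long, about 0.15 kg: red handle, 14 mm neck, steel socket 30 x 30 mm outside, 21 mm tall, with a square cavity 17 mm wide and 15 mm deep, sides parallel to the handle's. Origin: centre of the socket's open mouth, its lowest face; z points along the driver to the handle, x and y square to its sides. Starts upright in the holder, mouth down.
- driver_grip (a point): Centre of the driver's red handle (28 x 28 mm square, 46 to 108 mm from the mouth), 77 mm from the mouth along the driver's z; same axes as the driver. Hold it firmly here (about 50 N), so that it does not twist in the fingers.
- holder_floor (a point): Centre of the floor of the square well in the fixed blue holder (64 x 64 x 40 mm on an 84 mm foot), 15 mm above the worktop; the driver's mouth rests here. The well is 34 mm square, 25 mm deep, chamfered, sides parallel to this point's x and y (and to the driver's at the start); z up.
- pilot_axis (a point): Where the screw enters the steel plate on the stand's board; fixed. z points out of the board along the true axis of the hole, 15 degrees off vertical towards the stand's front; x runs up the slope, y along the board. Pushed sideways, the screw leans about this point with only some 3 N m per rad; leaning over 8 degrees spoils the thread.
- screw_seat (a point): Centre of the top of the screw's round flange (29 mm wide), where the driver's mouth rests when fully seated; at the start 17 mm from pilot_axis along its z. z points along the screw, outward. It leans and sinks with the screw but does not turn with it. The screw floats on a spring: it sinks 1 mm for each 2 N of push, at most 6 mm, then is hard; over 32 N damages it.
- head_top (a point): Top of the dome (4.5 mm tall) on the brass square head, 13.5 mm above screw_seat; moves like it. The head is 15 mm across flats, 9 mm tall. Which way its flats face is not given: never in line with the board's edges, but 15 to 75 degrees round from them. Where socket and flats do not match (within about 7 degrees), the dome enters but the mouth stops on the head's corners, 9 mm short of the seat.
- screw (a joint): How far the screw has been turned clockwise, seen looking down on its head, rad; 0 at the start, and it backs out a little (to -0.6 at most) if turned the other way. It turns stiffly (about 0.1 N m), stays where it is left, and sinks 8 mm for each full turn.
- green_jar: Bystander: spice jar with a green cap, 46 mm wide, 106 mm tall; origin under its centre.
- timer: Bystander: red and white egg timer, 62 mm wide, 46 mm tall; origin under its centre.
- lemon: Bystander: lemon, about 71 x 53 x 51 mm; origin under its centre.
- stand: The recipe stand, fixed to the worktop, about 120 x 130 mm and 80 mm tall; origin at the worktop under its centre; x points to its high back edge.
Things that resemble listed ones, but are neither listed nor needed, are in the scene too. Of the things that look like the part that bears holder_floor, take the one that is farthest from the robot's base at the start. There is more than one size of the driver; the one meant has the size given above.

How it is judged (in metres and radians):
On the way, in this order (a step that is already met when the one before it is completed fails the run):
1. the driver is fully seated over the screw's head (mouth within 3 mm of the flange) and in line with the hole (within 6 degrees), before any turning (z of driver in the frame of screw_seat below 0.003 m and distance between driver and screw_seat below 0.006 m and angle between the z axis of driver and the z axis of pilot_axis, either way round below 0.105 rad and value of joint screw below 0.3 rad), for 0.2 s.
2. the screw has been turned a quarter turn clockwise (65 to 120 degrees) by the seated driver, still in line within 6 degrees (value of joint screw between 1.13 and 2.1 rad and z of driver in the frame of screw_seat below 0.004 m and distance between driver and screw_seat below 0.007 m and angle between the z axis of driver and the z axis of pilot_axis, either way round below 0.105 rad), for 0.1 s.
At the end, for the whole second after the job is handed in: The screw has been turned 65 to 120 degrees clockwise in all and stands within 3 degrees of the hole's axis; the driver stands at rest upright (within 7 degrees) in its holder, mouth within 8 mm of the centre of the well's floor (value of joint screw between 1.13 and 2.1 rad and angle between the z axis of screw_seat and the z axis of pilot_axis, either way round below 0.05 rad and distance between driver and holder_floor below 0.008 m and angle between driver's own z axis and vertical below 0.12 rad and linear speed of driver below 0.02 m/s); the robot touches nothing.
It fails at once if the screw is pushed over more than 8 degrees from its hole's axis (angle between the z axis of screw_seat and the z axis of pilot_axis, either way round above 0.14 rad).
It fails at once if the driver presses on the screw or stand with more than 32 N (contact force between driver and stand above 32 N).
It fails at once if the robot itself pushes the stand or screw (contact force between any of the fingers, the arm and stand above 5 N).
It fails at once if a bystander is moved more than 30 mm (distance of any of green_jar, timer, lemon from where it was at the start of the episode above 0.03 m).
It also fails if it takes over 69 s, if anything falls off the work surface, if the arm or the gripper's body presses on something with over 40 N, if the wrist force passes 120 N, or if a joint passes its speed limit or range.

## Robot

A 6-joint arm with a two-finger parallel gripper is mounted at the origin on a cart in front of the work surface, level with it; the furniture and walls round the work are solid. World frame = base frame: x ahead of the robot, y to its left, z up, the work surface at z = 0. Lengths are in m, angles in degrees, forces in N, time in s.
With the tool pointing down it reaches from about 0.4 to 0.825 m from the base axis. Payload 7 kg.
Tool frame: the origin (TCP) lies on the centre line of the jaws, within the pads' length; the fingertips stand 22 mm ahead of it and the grasp point (between the pads) lies 3 mm ahead of it; z points along the fingers, y is the line along which they close (so a half turn about z gives the same grasp; the last joint's range is limited). The gripper opens to 88 mm and grips with 3 to 60 N. Pads are 19 mm wide; open, the fingers measure 130 mm over their backs; the gripper's body (78 mm by 193 mm) begins 47 mm behind the grasp point.
Start: joints at [92.768, 20.546, 0.682, 0, -70.136, -16.507], TCP at [0.16, 0.656, 0.249] pointing down, gripper open.
Joint ranges: [-176.03, 176.03], [-82.01, 121.73], [-58.28, 71.71], [-173.87, 95.51], [-174.79, -0.11], [-173.66, 173.66]. Speed limits (degrees/s): [136.94, 136.94, 172.46, 180, 180, 180].

## Interface

Orientations are given as [roll, pitch, yaw] about the fixed x, y, z axes, in that order (R = Rz(yaw) Ry(pitch) Rx(roll)).
In Python, from plant import get_state, cams, r gives the robot as it stands.
- The arm moves only by the tool apply_moves, never from a script. Its argument "targets" is a list of rows, each an object with "dp": the shift along the world's x, y, z in m, a list of three; "yaw": the turn about the world's z in degrees. In form: [{"dp": [x, y, z], "yaw": yaw}, ...]. A call has 1 to 20 rows; each row is the pose to reach, as a shift and turn from the pose commanded when the call began; what a row does not reach only later rows make up. A row lasts 1/12 s, in which the tool goes at most 41.7 mm and 7.16 degrees, less where a joint would pass 70% of its speed; a pose out of reach is approached as far as the arm can. A call with a gripper value outside its range is refused whole. "grip" is the gripper command: -1 is fully open, 1 is shut, values between are in proportion, set as the call begins (left out, the last holds). The fingers move at their own pace and stop on an object; "squeeze" is the grip in N (left out, the last holds). Time passes only in rows, so rows that repeat a pose let the fingers close. It gives the time, the measured TCP pose, the force, the opening and the grip force at its end, in the units of the state.
- get_state(): the state, without advancing time (a new reading comes with each control period).
- cams.capture(name): name is "side" or "top"; returns a dict with "image" (480x640x3 uint8, red, green, blue), "range_z" (480x640 float32, m along the optical axis (not along the pixel's ray), 0 where there is no reading), "fx", "fy", "cx", "cy" (pixels), "k1" (the pictures are not rectified: a ray, as slopes to the right and down, at radius r is drawn at 1 + k1 r^2 times it, then the intrinsics apply), "R" (3x3) and "t" (3): a world point X has camera coordinates R X + t. Camera axes: x right, y down, z forward; pixel columns grow to the right and rows downward; lengths in m; the calibration is good to about 2 mm. A picture is of the moment at which its call begins.
- r.close_job(): hands the job in; it is judged then, once.
The state is a dict: "time_s": time; "joints": joint angles; "qd": joint speeds; "joint_torque": joint torques, N m; "tcp_pos": TCP position; "eef_rot": TCP orientation; "contact_force": force on the tool from outside, world axes, zero at the start; "moment": the same for the moment, N m; "gripper_width": finger opening in m; "gripper_force": force on a finger pad.
Only numpy, scipy, OpenCV 4.12 (cv2) and the standard library are available. Lean on these libraries where they do the work, as an engineer would, in place of code of your own. Each camera call takes 0.05 s, during which the arm holds its last target. There are 200 camera calls.

## Working session

There is one attempt and no reset: what is moved stays moved. The work goes in short steps, Python scripts to look and compute and a tool call to move; the robot and the scene stay as the last step left them, time stands still between calls to the robot, and variables do not carry over. Pictures are saved under pics/ and viewed, at most 10 in all, crops included, and the job is handed in when it is done.

Besides the shell and the picture viewer there is one more tool, called after "Request:" as name(argument=value, ...), one argument or row to a line, values as JSON. apply_moves: Moves the arm, as the interface text tells. Its arguments: {"type":"object","properties":{"targets":{"type":"array","items":{"type":"object","properties":{"dp":{"type":"array","items":{"type":"number"}},"yaw":{"type":"number"}}}},"grip":{"type":"number"},"squeeze":{"type":"number"}},"required":["targets"]}

```bash
ls; mkdir -p pics
python3 - <<'E'
from plant import get_state,cams,r
import cv2,numpy as np
print(get_state())
for n in ['side','top']:
    c=cams.capture(n); cv2.imwrite(f'pics/{n}0.png',c['image'][:,:,::-1]); np.savez(f'{n}0.npz',**c)
    print(n,{k:c[k] for k in c if k not in('image','range_z')})
E
```

```text
pics
{'time_s': 0.0, 'joints': array([ 9.27669609e+01,  2.05901902e+01,  6.32469134e-01, -1.92611268e-02,
       -7.01355339e+01, -1.65041962e+01]), 'qd': array([ 0.02969044,  0.10190416,  0.00612995,  0.05617157, -0.00703157,
       -0.07892815]), 'joint_torque': array([ 4.15470122e-04, -5.82717884e+01,  2.93056834e+01,  6.99736968e+00,
        6.95154449e-03, -1.45626946e-04]), 'tcp_pos': array([0.1602439 , 0.65522789, 0.2476295 ]), 'eef_rot': array([ 1.79905443e+02, -9.13419492e-03, -1.37437873e+01]), 'contact_force': array([ 0.87505577, -0.61616663, -0.11358364]), 'moment': array([-0.01189765,  0.00855067, -0.02819694]), 'gripper_force': 0.0, 'gripper_width': 0.08774619660657892}
side {'fx': 520.3417888260858, 'fy': 520.3417888260858, 'cx': 327.1111073348727, 'cy': 235.38648428088433, 'k1': -0.10185249536110673, 'R': array([[ 0.99826477, -0.0574376 , -0.01297552],
       [-0.04217481, -0.54362794, -0.83826604],
       [ 0.04109414,  0.8373587 , -0.54510704]]), 't': array([-0.37821484, -0.04941617,  1.6886486 ])}
top {'fx': 493.8324829153924, 'fy': 493.8324829153924, 'cx': 318.6152688522965, 'cy': 250.1308591492332, 'k1': -0.12084114016673644, 'R': array([[-0.00815821, -0.99991852, -0.00981832],
       [-0.99078918,  0.00941015, -0.1350861 ],
       [ 0.13516748,  0.00862583, -0.99078522]]), 't': array([-0.2343974 ,  0.3755322 ,  1.37687542])}
```

View pics/side0.png

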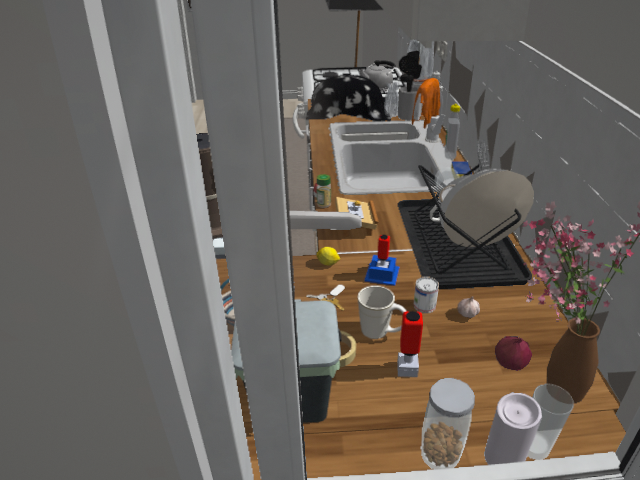

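View pics/top0.png

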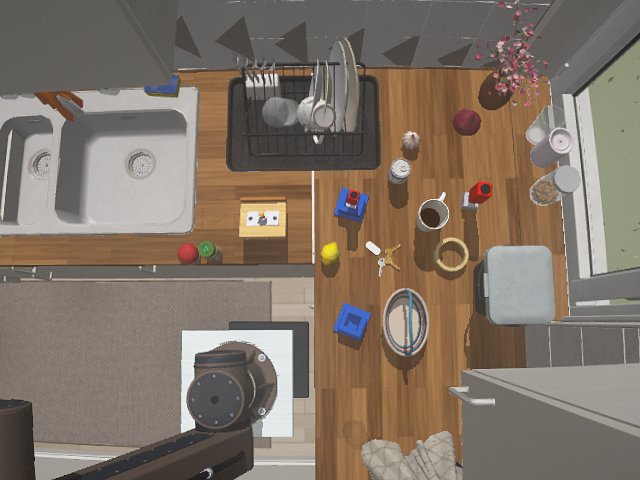

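```bash
cat > h.py <<'E'
import numpy as np,cv2
def load(f): return dict(np.load(f))
def cloud(c):
    K=np.array([[c['fx'],0,c['cx']],[0,c['fy'],c['cy']],[0,0,1]])
    v,u=np.mgrid[0:480,0:640]
    p=cv2.undistortPoints(np.stack([u,v],-1).reshape(-1,1,2).astype(np.float32),K,np.array([float(c['k1']),0,0,0,0])).reshape(480,640,2)
    z=c['range_z'][...,None]
    X=(np.concatenate([p*z,z],-1)-c['t'])@c['R']
    X[c['range_z']<=0]=np.nan
    return X
def proj(c,X):
    X=np.atleast_2d(X)@c['R'].T+c['t']; p=X[:,:2]/X[:,2:]; r2=(p**2).sum(1,keepdims=True)
    return p*(1+c['k1']*r2)*c['fx']+[c['cx'],c['cy']]
E
python3 - <<'E'
from h import *
c=load('top0.npz');X=cloud(c)
np.set_printoptions(precision=4,suppress=True)
for p in [(262,218),(245,205),(282,205),(245,232),(280,232),(351,195),(351,215),(340,210),(365,205),(352,321),(340,308),(480,187),(207,250),(187,253),(330,250),(400,170)]: print(p,X[p[1],p[0]])
# tan board region
hsv=cv2.cvtColor(c['image'],cv2.COLOR_RGB2HSV)
R=X[195:245,232:292]; m=(R[...,2]>0.03)
P=R[m]
print('n',len(P),'xyz range',P.min(0),P.max(0))
A=np.c_[P[:,:2],np.ones(len(P))]
w=np.ones(len(P),bool)
for i in range(8):
    k=np.linalg.lstsq(A[w],P[w,2],rcond=None)[0]; e=P[:,2]-A@k; w=abs(e)<0.003
print(k,w.sum(),'normal tilt',np.degrees(np.arctan(np.hypot(k[0],k[1]))),'az of normal',np.degrees(np.arctan2(-k[1],-k[0])))
big=cv2.resize(c['image'][185:255,170:380],None,fx=3.8,fy=3.8,interpolation=cv2.INTER_CUBIC)
s=load('side0.npz')['image']
b2=cv2.resize(s[170:310,290:440],None,fx=2.2,fy=2.2,interpolation=cv2.INTER_CUBIC)
out=np.zeros((600,800,3),np.uint8); out[:big.shape[0],:big.shape[1]]=big[:, :800]; out[270:270+b2.shape[0],:b2.shape[1]]=b2
b3=cv2.resize(c['image'][195:240,235:290],None,fx=8,fy=7,interpolation=cv2.INTER_CUBIC); out[270:270+b3.shape[0],345:345+b3.shape[1]]=b3
cv2.imwrite('pics/a.png',out[:,:,::-1])
E
```

```text
(262, 218) [ 0.4552 -0.0838  0.0876]
(245, 205) [ 0.5011 -0.0303  0.05  ]
(282, 205) [ 0.499  -0.1357  0.0529]
(245, 232) [ 0.4181 -0.0362  0.0798]
(280, 232) [ 0.4181 -0.1322  0.0738]
(351, 195) [ 0.5068 -0.3262  0.1291]
(351, 215) [ 0.4751 -0.3316  0.0202]
(340, 210) [ 0.4853 -0.2994  0.042 ]
(365, 205) [ 0.5084 -0.3742  0.0017]
(352, 321) [ 0.173  -0.3294  0.0209]
(340, 308) [ 0.21   -0.297  -0.0011]
(480, 187) [ 0.5207 -0.6681  0.1537]
(207, 250) [0.3656 0.0624 0.1051]
(187, 253) [0.3664 0.1349 0.042 ]
(330, 250) [ 0.3692 -0.2695  0.0563]
(400, 170) [ 0.5923 -0.4691  0.0726]
n 2001 xyz range [ 0.4    -0.1465  0.038 ] [ 0.5236 -0.0151  0.1007]
[-0.2438 -0.0068  0.176 ] 1131 normal tilt 13.70438615180813 az of normal 1.5959220716447475
```

View pics/a.png

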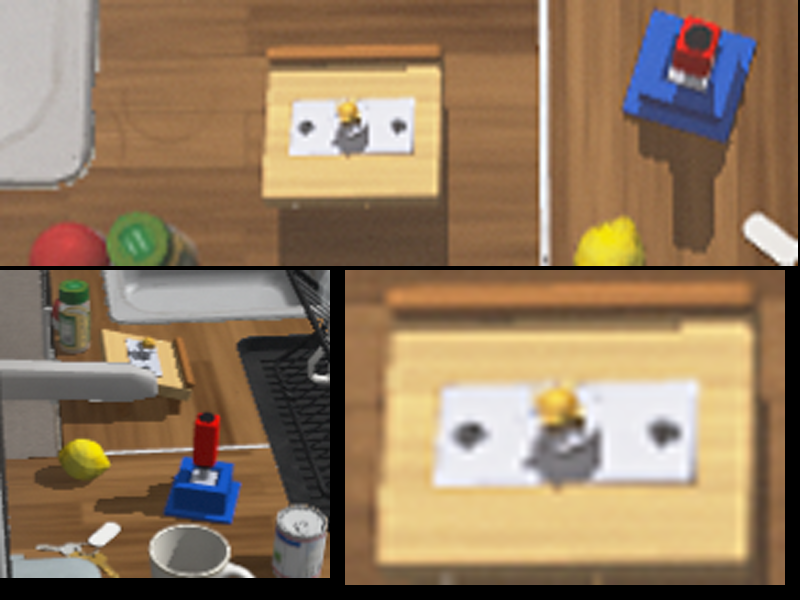

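Run:
```python
from h import *
np.set_printoptions(precision=4,suppress=True)
def rect(P): 
    (cx,cy),(w,h),a=cv2.minAreaRect((P[:,:2]*1000).astype(np.float32)); return f'c=({cx:.1f},{cy:.1f}) wh=({w:.1f},{h:.1f}) a={a:.1f} n={len(P)}'
for n in ['top','side']:
    c=load(n+'0.npz');X=cloud(c);hsv=cv2.cvtColor(c['image'],cv2.COLOR_RGB2HSV);H,S,V=hsv[...,0],hsv[...,1],hsv[...,2]
    ok=~np.isnan(X[...,0])
    def sel(m,x0,x1,y0,y1,z0,z1):
        return X[m&ok&(X[...,0]>x0)&(X[...,0]<x1)&(X[...,1]>y0)&(X[...,1]<y1)&(X[...,2]>z0)&(X[...,2]<z1)]
    print(n)
    blue=(H>105)&(H<130)&(S>120)
    red=((H<6)|(H>174))&(S>150)
    B=(.42,.58,-.40,-.26)
    P=sel(blue,*B,.034,.046); print(' rim',rect(P),P[:,2].mean())
    P=sel(blue,*B,.006,.05); print(' holder all',rect(P))
    P=sel(red|(V<60),*B,.116,.14); print(' drv top',rect(P),P.mean(0))
    P=sel(red,*B,.06,.116); print(' drv side',rect(P),P.mean(0))
    # board
    P=sel((H>8)&(H<28)&(S>60),.38,.54,-.16,0,.035,.12)
    w=np.ones(len(P),bool);A=np.c_[P[:,:2],np.ones(len(P))]
    for i in range(10):
        k=np.linalg.lstsq(A[w],P[w,2],rcond=None)[0]; w=abs(P[:,2]-A@k)<.003
    print(' board',rect(P[w]),k,'tilt',np.degrees(np.arctan(np.hypot(*k[:2]))),np.degrees(np.arctan2(-k[1],-k[0])))
    br=sel((H>12)&(H<28)&(S>170)&(V>110),.42,.5,-.12,-.05,.05,.14); d=br[:,2]-np.c_[br[:,:2],np.ones(len(br))]@k
    b=br[d>.012]; print(' brass',len(b),b.mean(0) if len(b) else '', b.max(0) if len(b) else '')
    wm=sel((S<40)&(V>150),.42,.5,-.15,-.02,.04,.12);d=wm[:,2]-np.c_[wm[:,:2],np.ones(len(wm))]@k
    print(' plate',rect(wm[abs(d)<.008]), wm[abs(d)<.008].mean(0),(d[abs(d)<.008]).mean())
    allp=sel(np.ones_like(ok),.42,.5,-.12,-.05,.04,.14);d=allp[:,2]-np.c_[allp[:,:2],np.ones(len(allp))]@k
    q=allp[d>.02]; print(' high', len(q), q.mean(0) if len(q) else '')
```

```text
top
 rim c=(509.2,-333.1) wh=(64.1,64.5) a=72.4 n=277 0.04045456636950956
 holder all c=(508.5,-332.9) wh=(82.5,80.4) a=72.9 n=446
 drv top c=(508.2,-332.3) wh=(26.7,28.6) a=75.2 n=69 [ 0.5065 -0.3321  0.1231]
 drv side c=(495.5,-328.8) wh=(24.5,2.7) a=75.4 n=29 [ 0.4954 -0.3295  0.0967]
 board c=(460.3,-80.6) wh=(116.6,129.5) a=1.2 n=877 [-0.2551 -0.0143  0.1799] tilt 14.330449084331587 3.202048684188919
 brass 4 [ 0.4669 -0.0862  0.0914] [ 0.4711 -0.0841  0.0948]
 plate c=(460.2,-81.1) wh=(43.7,90.2) a=1.8 n=324 [ 0.4598 -0.0823  0.0656] 0.0018372890878831786
 high 44 [ 0.4636 -0.081   0.0903]
side
 rim c=(510.4,-331.1) wh=(70.7,62.0) a=72.0 n=242 0.040157209312906054
 holder all c=(513.5,-321.2) wh=(109.4,81.2) a=72.7 n=559
 drv top c=(511.4,-333.8) wh=(31.3,26.6) a=72.1 n=79 [ 0.5103 -0.3377  0.1234]
 drv side c=(512.4,-342.1) wh=(33.6,19.1) a=12.5 n=165 [ 0.5083 -0.3433  0.0914]
 board c=(464.6,-82.8) wh=(114.3,136.7) a=0.6 n=342 [-0.2688 -0.0069  0.1883] tilt 15.049799851234253 1.4755798279844867
 brass 9 [ 0.4677 -0.0833  0.0928] [ 0.4724 -0.0792  0.0983]
 plate c=(461.0,-79.4) wh=(43.0,91.5) a=0.6 n=98 [ 0.4607 -0.0825  0.067 ] 0.0019517618820138075
 high 32 [ 0.4671 -0.0849  0.0889]
```

Request:
apply_moves(
  targets=[
    {"dp": [0.1,-0.1,0],"yaw": -20},
    {"dp": [0.31,-0.35,0],"yaw": -100},
    {"dp": [0.31,-0.35,0],"yaw": -100},
    {"dp": [0.31,-0.4,0],"yaw": -100},
    {"dp": [0.31,-0.4,0],"yaw": -100},
    {"dp": [0.31,-0.4,0],"yaw": -100},
    {"dp": [0.31,-0.4,0],"yaw": -100},
    {"dp": [0.31,-0.4,0],"yaw": -100},
    {"dp": [0.31,-0.4,0],"yaw": -100},
    {"dp": [0.31,-0.4,0],"yaw": -100},
    {"dp": [0.31,-0.4,0],"yaw": -100},
    {"dp": [0.31,-0.4,0],"yaw": -100},
    {"dp": [0.31,-0.4,0],"yaw": -100},
    {"dp": [0.31,-0.4,0],"yaw": -100},
    {"dp": [0.31,-0.4,0],"yaw": -100},
  ],
  grip=-1,
)

```text
time_s: 1.35
tcp_pos: [0.4707, 0.2544, 0.2482]
eef_rot: [180.0, -0.0, -114.2]
contact_force: [-0.4, 0.3, -0.1]
gripper_width: 0.0878
gripper_force: 0.0
```

Request:
apply_moves(
  targets=[
    {"dp": [0.039,-0.5885,0],"yaw": -83.7},
    {"dp": [0.039,-0.5885,0],"yaw": -83.7},
    {"dp": [0.039,-0.5885,0],"yaw": -83.7},
    {"dp": [0.039,-0.5885,0],"yaw": -83.7},
    {"dp": [0.039,-0.5885,0],"yaw": -83.7},
    {"dp": [0.039,-0.5885,0],"yaw": -83.7},
    {"dp": [0.039,-0.5885,0],"yaw": -83.7},
    {"dp": [0.039,-0.5885,0],"yaw": -83.7},
    {"dp": [0.039,-0.5885,0],"yaw": -83.7},
    {"dp": [0.039,-0.5885,0],"yaw": -83.7},
    {"dp": [0.039,-0.5885,0],"yaw": -83.7},
    {"dp": [0.039,-0.5885,0],"yaw": -83.7},
    {"dp": [0.039,-0.5885,0],"yaw": -83.7},
    {"dp": [0.039,-0.5885,0],"yaw": -83.7},
    {"dp": [0.039,-0.5885,0],"yaw": -83.7},
    {"dp": [0.039,-0.5885,-0.05],"yaw": -83.7},
    {"dp": [0.039,-0.5885,-0.05],"yaw": -83.7},
  ],
)

```text
time_s: 2.77
tcp_pos: [0.5072, -0.3321, 0.1934]
eef_rot: [179.9, -0.4, 162.7]
contact_force: [-0.8, 1.6, -3.1]
gripper_width: 0.0878
gripper_force: 0.0
```

```bash
python3 -c "
from plant import get_state,cams
import cv2,numpy as np
s=get_state();print(s['joints'],s['tcp_pos'],s['contact_force'])
from h import *
a=cams.capture('side')['image'][150:330,270:470]
b=cams.capture('top')['image'][130:270,220:420]
cv2.imwrite('pics/b.png',np.vstack([cv2.resize(a,(400,300)),cv2.resize(b,(400,280))])[:,:,::-1])"
```

```text
[-14.84898004  16.67267856 -12.40186546  -0.13733099 -61.27447501
 -92.430282  ] [ 0.50721401 -0.33212743  0.1933879 ] [-0.82592511  1.5821671  -3.10201175]
```

Request:
apply_moves(
  targets=[
    {"dp": [0,0,-0.04]},
    {"dp": [0,0,-0.08]},
    {"dp": [0,0,-0.104]},
    {"dp": [0,0,-0.104]},
    {"dp": [0,0,-0.104]},
  ],
)

```text
$.targets[0]: bad value
```

```bash
python3 -c "
from plant import get_state,cams
import cv2,numpy as np
s=get_state();print(s['tcp_pos'],s['eef_rot'],s['contact_force'])
a=cams.capture('side')['image'][190:320,290:470]
b=cams.capture('top')['image'][150:260,270:420]
cv2.imwrite('pics/b.png',np.vstack([cv2.resize(a,(400,290)),cv2.resize(b,(400,293))])[:,:,::-1])"
```

```text
[ 0.50781878 -0.33180843  0.19606172] [179.98773243  -0.34812101 162.72565704] [0.411386   0.74756641 0.55210719]
```

View pics/b.png

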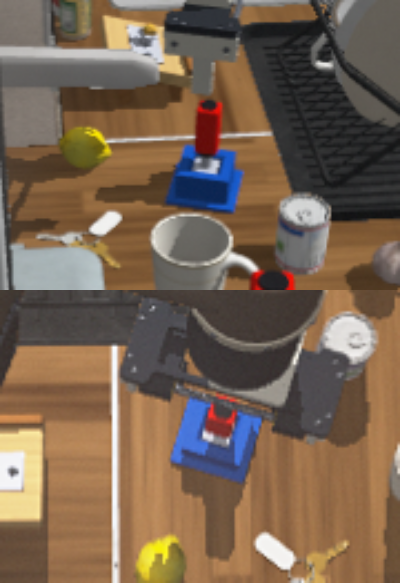

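Request:
apply_moves(
  targets=[
    {"dp": [0,0,-0.04],"yaw": 0},
    {"dp": [0,0,-0.08],"yaw": 0},
    {"dp": [0,0,-0.104],"yaw": 0},
    {"dp": [0,0,-0.104],"yaw": 0},
    {"dp": [0,0,-0.104],"yaw": 0},
  ],
)

```text
time_s: 3.38
tcp_pos: [0.5101, -0.3326, 0.0957]
eef_rot: [-180.0, -0.0, 162.7]
contact_force: [0.6, -1.3, 0.5]
gripper_width: 0.0875
gripper_force: 0.0
```

Request:
apply_moves(
  targets=[
    {"dp": [0,0,0],"yaw": 0},
    {"dp": [0,0,0],"yaw": 0},
    {"dp": [0,0,0],"yaw": 0},
    {"dp": [0,0,0],"yaw": 0},
    {"dp": [0,0,0],"yaw": 0},
    {"dp": [0,0,0],"yaw": 0},
  ],
  grip=1,
  squeeze=8,
)

```text
time_s: 3.88
tcp_pos: [0.5095, -0.333, 0.0952]
eef_rot: [180.0, 0.0, 162.6]
contact_force: [-1.5, 0.1, -0.4]
gripper_width: 0.0534
gripper_force: 0.0
```

Request:
apply_moves(
  targets=[
    {"dp": [0,0,0],"yaw": 0},
    {"dp": [0,0,0],"yaw": 0},
    {"dp": [0,0,0],"yaw": 0},
    {"dp": [0,0,0],"yaw": 0},
    {"dp": [0,0,0],"yaw": 0},
    {"dp": [0,0,0],"yaw": 0},
  ],
)

```text
time_s: 4.38
tcp_pos: [0.5093, -0.3328, 0.0944]
eef_rot: [180.0, -0.0, 162.6]
contact_force: [0.6, 0.2, -0.2]
gripper_width: 0.0277
gripper_force: 8.0
```

Request:
apply_moves(
  targets=[
    {"dp": [0,0,0.007],"yaw": 0},
    {"dp": [0,0,0.013],"yaw": 0},
    {"dp": [0,0,0.013],"yaw": 0},
  ],
)

```text
time_s: 4.63
tcp_pos: [0.5101, -0.3332, 0.1091]
eef_rot: [-180.0, 0.1, 162.6]
contact_force: [-0.1, -0.4, -1.4]
gripper_width: 0.0279
gripper_force: 8.0
```

Request:
apply_moves(
  targets=[
    {"dp": [0.004,-0.0012,0],"yaw": 0},
    {"dp": [0.008,-0.0024,0],"yaw": 0},
    {"dp": [0.012,-0.0037,0],"yaw": 0},
    {"dp": [0.0152,-0.0047,-0.001],"yaw": 0},
    {"dp": [0.0152,-0.0047,-0.001],"yaw": 0},
  ],
)

```text
time_s: 5.05
tcp_pos: [0.5251, -0.3377, 0.1061]
eef_rot: [-180.0, -0.0, 162.6]
contact_force: [0.0, -0.7, -1.6]
gripper_width: 0.0275
gripper_force: 8.0
```

```bash
python3 -c "
from plant import get_state,cams
import cv2,numpy as np
s=get_state();print(s['tcp_pos'],s['contact_force'],s['moment'])
a=cams.capture('side')['image'][210:300,340:430]
b=cams.capture('top')['image'][160:240,310:400]
cv2.imwrite('pics/c.png',np.vstack([cv2.resize(a,(360,300)),cv2.resize(b,(360,300))])[:,:,::-1])"
```

```text
[ 0.52513757 -0.33774114  0.10607662] [ 0.00607792 -0.6827192  -1.60920317] [-0.03335587 -0.03534102  0.02729423]
```

View pics/c.png

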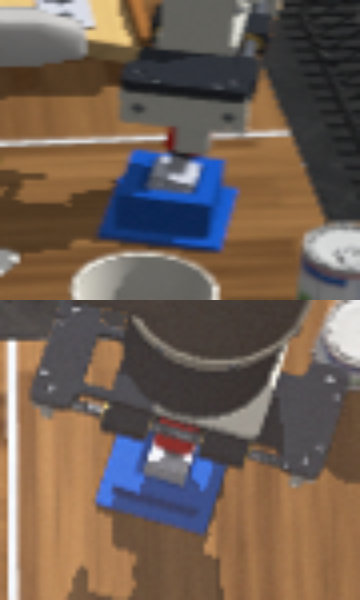

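Request:
apply_moves(
  targets=[
    {"dp": [0,0,0],"yaw": 0},
    {"dp": [0,0,0],"yaw": 0},
    {"dp": [0,0,0],"yaw": 0},
    {"dp": [0,0,0.03],"yaw": 0},
    {"dp": [0,0,0.07],"yaw": 0},
    {"dp": [0,0,0.1],"yaw": 5},
    {"dp": [-0.043,0.256,0.1],"yaw": 18.7},
    {"dp": [-0.043,0.256,0.1],"yaw": 18.7},
    {"dp": [-0.043,0.256,0.1],"yaw": 18.7},
    {"dp": [-0.043,0.256,0.1],"yaw": 18.7},
    {"dp": [-0.043,0.256,0.1],"yaw": 18.7},
    {"dp": [-0.043,0.256,0.1],"yaw": 18.7},
    {"dp": [-0.043,0.256,0.1],"yaw": 18.7},
    {"dp": [-0.043,0.256,0.1],"yaw": 18.7},
    {"dp": [-0.043,0.256,0.1],"yaw": 18.7},
    {"dp": [-0.043,0.256,0.1],"yaw": 18.7},
  ],
  squeeze=50,
)

```text
time_s: 6.48
tcp_pos: [0.4817, -0.0819, 0.2067]
eef_rot: [-180.0, 0.0, -178.7]
contact_force: [-0.5, -0.3, -2.0]
gripper_width: 0.0277
gripper_force: 50.0
```

```bash
cat > look.py <<'E'
import sys
from plant import get_state,cams
from h import *
np.set_printoptions(precision=4,suppress=True)
s=get_state();print(s['tcp_pos'],s['eef_rot'],s['contact_force'],s['moment'],s['joints'])
n=sys.argv[1]
cs={k:cams.capture(k) for k in('side','top')}
for k in cs: np.savez(f'{k}_{n}.npz',**cs[k])
t=s['tcp_pos']; ims=[]
for k in('side','top'):
    u,v=proj(cs[k],t-[0.01,0,0.06])[0].astype(int)
    ims.append(cv2.resize(cs[k]['image'][v-35:v+35,u-45:u+45],(450,350) if 0 else (385,299),interpolation=cv2.INTER_CUBIC)); print(k,u-45,v-35)
cv2.imwrite(f'pics/{n}.png',np.vstack(ims)[:,:,::-1])
for k in cs:
    c=cs[k];X=cloud(c);hsv=cv2.cvtColor(c['image'],cv2.COLOR_RGB2HSV);S,V=hsv[...,1],hsv[...,2];H=hsv[...,0]
    near=(np.abs(X[...,0]-t[0])<.045)&(np.abs(X[...,1]-t[1])<.035)
    red=((H<6)|(H>174))&(S>150)&near&(X[...,2]<t[2]+.03)&(X[...,2]>t[2]-.05)
    sock=near&(S<60)&(X[...,2]<t[2]-.05)&(X[...,2]>t[2]-.088)
    for nm,m in(('red',red),('sock',sock)):
        P=X[m]; print(k,nm,len(P),P.mean(0) if len(P) else '',P.min(0) if len(P) else '',P.max(0) if len(P) else '')
E
python3 look.py d
```

```text
[ 0.4817 -0.0819  0.2067] [-179.9949    0.0236 -178.7337] [-0.5002 -0.2738 -1.9752] [ 0.1068 -0.1762  0.0136] [  13.4698    4.7621  -25.7781    0.0116  -59.4378 -102.2094]
side 313 151
top 213 172
side red 45 [ 0.4696 -0.0892  0.1895] [ 0.463  -0.1002  0.1724] [ 0.4852 -0.0704  0.2135]
side sock 110 [ 0.4685 -0.0901  0.1441] [ 0.4524 -0.1046  0.1284] [ 0.4862 -0.0646  0.1562]
top red 13 [ 0.4632 -0.0816  0.1972] [ 0.4599 -0.0895  0.1841] [ 0.4683 -0.0735  0.2227]
top sock 85 [ 0.4566 -0.0843  0.1473] [ 0.4503 -0.0987  0.1322] [ 0.4672 -0.0687  0.1564]
```

View pics/d.png

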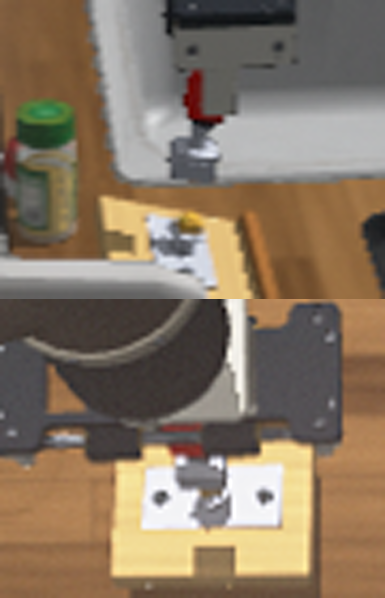

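Run:
```python
from h import *
np.set_printoptions(precision=4,suppress=True)
c=load('side_d.npz');X=cloud(c);hsv=cv2.cvtColor(c['image'],cv2.COLOR_RGB2HSV);S=hsv[...,1]
m=(S<70)&(X[...,0]>.44)&(X[...,0]<.50)&(X[...,1]<-.085)&(X[...,1]>-.12)&(X[...,2]<.158)&(X[...,2]>.118)
P=X[m];g=np.array([.4817,.2037])
print(len(P),P.mean(0))
for lo in np.arange(.122,.158,.004):
    q=P[(P[:,2]>=lo)&(P[:,2]<lo+.004)]
    if len(q): print(round(lo+.002,3),len(q),q[:,0].min(),q[:,0].max(),q[:,1].mean())
f=P[(P[:,1]<-.092)]; mu=f.mean(0); print(len(f),mu,np.degrees(np.arctan2(g[0]-mu[0],g[1]-mu[2])), np.hypot(g[0]-mu[0],g[1]-mu[2]))
# pixel mask edges of socket and handle, left edge lines
v,u=np.where(m); 
for vv in sorted(set(v)): print(vv,u[v==vv].min(),u[v==vv].max(),end=' | ')
c=load('top_d.npz');X=cloud(c)
hsv=cv2.cvtColor(c['image'],cv2.COLOR_RGB2HSV);H,S=hsv[...,0],hsv[...,1]
m=(X[...,0]>.44)&(X[...,0]<.475)&(abs(X[...,1]+.083)<.012)&(X[...,2]>.12)&(X[...,2]<.2)
print()
for lo in np.arange(.12,.2,.006):
    q=X[m&(X[...,2]>=lo)&(X[...,2]<lo+.006)]
    if len(q): print(round(lo+.003,3),len(q),np.median(q[:,0]))
```

```text
86 [ 0.4692 -0.094   0.1433]
0.128 4 0.4679474128146203 0.4802515749108403 -0.09245936160030913
0.132 9 0.45353852920658994 0.48317826346076775 -0.0928481568973742
0.136 13 0.45338232445259846 0.48268851210879027 -0.09510183125489546
0.14 10 0.45578272981605367 0.4827483499993087 -0.0953889562550467
0.144 12 0.45544404455118936 0.4825063172275025 -0.09640735214229447
0.148 19 0.455591457001486 0.48615726120462566 -0.09377993012678172
0.152 11 0.45564438615602015 0.4791006104826249 -0.09314142502944227
0.156 8 0.4561474862008653 0.47363858779586004 -0.09074999551028293
62 [ 0.4691 -0.0959  0.1427] 11.65143401343772 0.062286581077480904
184 355 359 | 185 354 360 | 186 355 362 | 187 354 364 | 188 354 364 | 189 354 363 | 190 354 363 | 191 353 363 | 192 353 363 | 193 357 363 | 
0.135 8 0.451024122007876
0.141 6 0.45209428065393
0.147 17 0.4539347571542551
0.153 31 0.4579710059986762
0.159 3 0.46238861044441354
0.171 1 0.4615702581942786
0.177 3 0.4608558585654631
0.183 4 0.4615771595208408
0.189 6 0.46174872239409326
0.195 9 0.46374327398010395
0.201 1 0.4635702908936761
```

Request:
apply_moves(
  targets=[
    {"dp": [0.0042,0.0052,0],"yaw": 7},
    {"dp": [0.0042,0.0052,-0.01],"yaw": 14},
    {"dp": [0.0042,0.0052,-0.0265],"yaw": 20},
    {"dp": [0.0042,0.0052,-0.0265],"yaw": 20},
  ],
)

```text
time_s: 6.92
tcp_pos: [0.4842, -0.0774, 0.1773]
eef_rot: [179.9, -0.2, -158.6]
contact_force: [-0.1, 0.3, -2.8]
gripper_width: 0.0274
gripper_force: 50.0
```

```bash
python3 look.py e
```

```text
[ 0.4842 -0.0774  0.1773] [ 179.9137   -0.2425 -158.613 ] [-0.137   0.2508 -2.8198] [ 0.0884  0.0721 -0.0179] [ 13.9025   6.7808 -27.7267  -0.0653 -55.7441 -82.4787]
side 314 159
top 213 173
side red 103 [ 0.4735 -0.0859  0.1723] [ 0.4632 -0.1098  0.1448] [ 0.4863 -0.0652  0.2016]
side sock 111 [ 0.4708 -0.0896  0.1152] [ 0.452  -0.1048  0.0984] [ 0.4906 -0.0689  0.1257]
top red 21 [ 0.4679 -0.0848  0.17  ] [ 0.4639 -0.0958  0.1579] [ 0.4736 -0.0747  0.206 ]
top sock 85 [ 0.4615 -0.0862  0.1192] [ 0.4498 -0.1023  0.0917] [ 0.4817 -0.069   0.1273]
```

View pics/e.png

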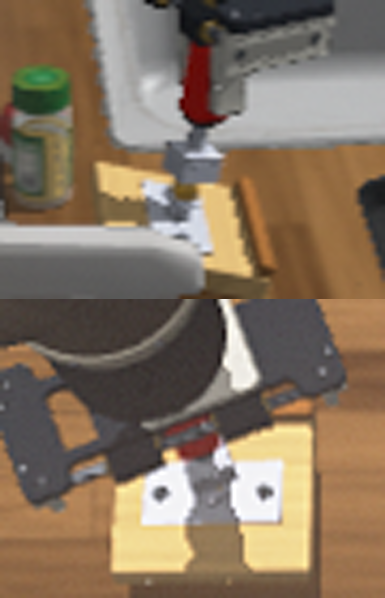

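Request:
apply_moves(
  targets=[
    {"dp": [-0.0012,0,-0.0045],"yaw": 0},
    {"dp": [-0.002,0,-0.0075],"yaw": 0},
    {"dp": [-0.0026,0,-0.0095],"yaw": 0},
    {"dp": [-0.0026,0,-0.0095],"yaw": 0},
    {"dp": [-0.0026,0,-0.0095],"yaw": 0},
  ],
)

```text
time_s: 7.43
tcp_pos: [0.4831, -0.0763, 0.1707]
eef_rot: [-180.0, 0.0, -158.8]
contact_force: [0.1, 0.3, -2.0]
gripper_width: 0.0279
gripper_force: 50.0
```

Request:
apply_moves(
  targets=[
    {"dp": [-0.0004,0,-0.0015],"yaw": 0},
    {"dp": [-0.0008,0,-0.003],"yaw": 0},
    {"dp": [-0.0008,0,-0.003],"yaw": 0},
    {"dp": [-0.0008,0,-0.003],"yaw": 0},
  ],
)

```text
time_s: 7.77
tcp_pos: [0.4825, -0.0763, 0.1677]
eef_rot: [-180.0, 0.0, -158.7]
contact_force: [0.0, 0.3, -0.2]
gripper_width: 0.0276
gripper_force: 50.0
```

```bash
python3 -c "
from plant import get_state
s=get_state();print(s['tcp_pos'],s['contact_force'],s['moment'])"
```

```text
[ 0.48254676 -0.07627071  0.16773478] [ 0.03642016  0.25234791 -0.18204279] [ 0.16785356 -0.20613852 -0.03320929]
```

Request:
apply_moves(
  targets=[
    {"dp": [-0.0003,0,-0.001],"yaw": 0},
    {"dp": [-0.0006,0.0007,-0.001],"yaw": 2.5},
    {"dp": [-0.0009,0.0013,-0.001],"yaw": 5},
    {"dp": [-0.0012,0.002,-0.001],"yaw": 7.5},
    {"dp": [-0.0016,0.0026,-0.001],"yaw": 10},
    {"dp": [-0.0016,0.0026,-0.001],"yaw": 10},
  ],
)

```text
time_s: 8.27
tcp_pos: [0.4814, -0.0734, 0.167]
eef_rot: [-180.0, 0.1, -148.6]
contact_force: [1.9, 0.4, 0.2]
gripper_width: 0.0277
gripper_force: 50.0
```

Request:
apply_moves(
  targets=[
    {"dp": [-0.0004,0,-0.0015],"yaw": 0},
    {"dp": [-0.0004,0,-0.0015],"yaw": 0},
    {"dp": [-0.0004,0,-0.0015],"yaw": 0},
  ],
)

```text
time_s: 8.52
tcp_pos: [0.481, -0.0736, 0.1655]
eef_rot: [-180.0, 0.1, -148.8]
contact_force: [1.1, 1.9, 3.0]
gripper_width: 0.028
gripper_force: 50.0
```

```bash
python3 -c "
from plant import get_state
s=get_state();print(s['tcp_pos'],s['contact_force'],s['moment'])"
```

```text
[ 0.48095083 -0.07360142  0.16546346] [1.13939327 1.93153013 2.99510837] [ 0.81960517 -0.75937474 -0.05505925]
```

Request:
apply_moves(
  targets=[
    {"dp": [-0.0004,0.0006,0],"yaw": 2.5},
    {"dp": [-0.0008,0.0012,0],"yaw": 5},
    {"dp": [-0.0013,0.0018,0],"yaw": 7.5},
    {"dp": [-0.0017,0.0023,0],"yaw": 10},
    {"dp": [-0.0017,0.0023,0],"yaw": 10},
    {"dp": [-0.0017,0.0023,0],"yaw": 10},
  ],
)

```text
time_s: 9.02
tcp_pos: [0.4794, -0.0712, 0.1655]
eef_rot: [-180.0, 0.1, -138.8]
contact_force: [3.1, 1.8, 4.2]
gripper_width: 0.0281
gripper_force: 50.0
```

Request:
apply_moves(
  targets=[
    {"dp": [0.0016,0,0.006],"yaw": 0},
    {"dp": [0.0045,-0.005,0.008],"yaw": -18},
    {"dp": [0.0055,-0.01,0.008],"yaw": -36},
    {"dp": [0.0055,-0.015,0.008],"yaw": -55},
    {"dp": [0.0055,-0.015,0.008],"yaw": -55},
    {"dp": [0.0055,-0.015,0.008],"yaw": -55},
    {"dp": [0.0055,-0.015,0.008],"yaw": -55},
    {"dp": [0.0058,-0.015,0.008],"yaw": -55},
    {"dp": [0.0058,-0.015,0.008],"yaw": -55},
    {"dp": [0.0047,-0.015,0.004],"yaw": -55},
    {"dp": [0.0041,-0.015,0.0015],"yaw": -55},
    {"dp": [0.0041,-0.015,0.0015],"yaw": -55},
    {"dp": [0.0041,-0.015,0.0015],"yaw": -55},
  ],
)

```text
time_s: 10.1
tcp_pos: [0.4823, -0.0865, 0.1664]
eef_rot: [-180.0, -0.1, 166.4]
contact_force: [0.1, 1.1, 0.9]
gripper_width: 0.0275
gripper_force: 50.0
```

```bash
python3 -c "
from plant import get_state
s=get_state();print(s['tcp_pos'],s['contact_force'],s['moment'])"
```

```text
[ 0.48233158 -0.08651165  0.16636441] [0.07243578 1.12853877 0.85675737] [ 0.50749855 -0.0376969  -0.07990528]
```

Request:
apply_moves(
  targets=[
    {"dp": [-0.0003,0,-0.001],"yaw": 0},
    {"dp": [-0.0005,-0.0007,-0.001],"yaw": -2.5},
    {"dp": [-0.0007,-0.0014,-0.001],"yaw": -5},
    {"dp": [-0.001,-0.0021,-0.001],"yaw": -7.5},
    {"dp": [-0.0012,-0.0028,-0.001],"yaw": -10},
    {"dp": [-0.0012,-0.0028,-0.001],"yaw": -10},
    {"dp": [-0.0012,-0.0028,-0.001],"yaw": -10},
  ],
)

```text
time_s: 10.68
tcp_pos: [0.4813, -0.0893, 0.1656]
eef_rot: [-180.0, -0.0, 156.4]
contact_force: [-1.2, 1.5, 2.5]
gripper_width: 0.0279
gripper_force: 50.0
```

Request:
apply_moves(
  targets=[
    {"dp": [-0.0003,-0.0007,0],"yaw": -2.5},
    {"dp": [-0.0006,-0.0013,0],"yaw": -5},
    {"dp": [-0.0009,-0.0019,0],"yaw": -7.5},
    {"dp": [-0.0009,-0.0019,0],"yaw": -7.5},
    {"dp": [-0.0009,-0.0019,0],"yaw": -7.5},
  ],
)

```text
time_s: 11.1
tcp_pos: [0.4806, -0.0911, 0.1656]
eef_rot: [-180.0, -0.0, 148.9]
contact_force: [-1.4, 1.5, 1.4]
gripper_width: 0.0279
gripper_force: 50.0
```

Request:
apply_moves(
  targets=[
    {"dp": [-0.0004,-0.0006,0],"yaw": -2.5},
    {"dp": [-0.0008,-0.0012,0],"yaw": -5},
    {"dp": [-0.0012,-0.0018,0],"yaw": -7.5},
    {"dp": [-0.0012,-0.0018,0],"yaw": -7.5},
    {"dp": [-0.0012,-0.0018,0],"yaw": -7.5},
  ],
)

```text
time_s: 11.52
tcp_pos: [0.4795, -0.093, 0.1656]
eef_rot: [-180.0, 0.0, 141.4]
contact_force: [-0.6, 1.0, 2.0]
gripper_width: 0.0276
gripper_force: 50.0
```

```bash
python3 -c "
from plant import get_state
s=get_state();print(s['tcp_pos'],s['contact_force'],s['moment'])"
```

```text
[ 0.47946046 -0.09297209  0.16559155] [-0.63876522  1.0444135   1.97068915] [0.31557906 0.22304764 0.01255446]
```

Request:
apply_moves(
  targets=[
    {"dp": [-0.0004,-0.0005,0],"yaw": -2},
    {"dp": [-0.0007,-0.0008,0],"yaw": -4},
    {"dp": [-0.0011,-0.0012,0],"yaw": -6},
    {"dp": [-0.0015,-0.0016,0],"yaw": -8},
    {"dp": [-0.0015,-0.0016,0],"yaw": -8},
    {"dp": [-0.0015,-0.0016,0],"yaw": -8},
  ],
)

```text
time_s: 12.02
tcp_pos: [0.4779, -0.0946, 0.1656]
eef_rot: [-180.0, 0.0, 133.4]
contact_force: [-1.8, -0.9, 1.9]
gripper_width: 0.0277
gripper_force: 50.0
```

Run:
```python
from plant import get_state
from h import *
s=get_state();print(s['tcp_pos'],s['contact_force'],s['moment'])
# brass patch at native res from initial images, enlarged, with board-axis overlay
out=[]
for k in('top','side'):
    c=load(k+'0.npz'); p=np.array([.4603,-.082,.0665]); a=np.array([.2588,.0054,.966])
    uv=proj(c,np.array([p+.0215*a]))[0]; print(k,uv)
    u,v=int(uv[0]),int(uv[1])
    im=cv2.resize(c['image'][v-11:v+11,u-13:u+13],(520,300) if 0 else (390,330) if 0 else (520,440),interpolation=cv2.INTER_CUBIC)
    out.append(cv2.resize(im,(355,300)))
cv2.imwrite('pics/f.png',np.hstack(out)[:,:,::-1])
```

```text
[ 0.47789002 -0.09463553  0.16557791] [-1.77815094 -0.9197156   1.86652251] [-0.0063311   0.27882685  0.02542939]
top [261.36353055 214.21580337]
side [356.64735466 203.4679372 ]
```

View pics/f.png

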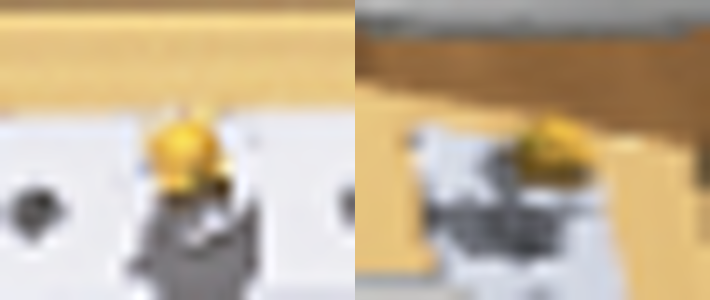

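Request:
apply_moves(
  targets=[
    {"dp": [0.0008,0.0002,0.003],"yaw": 0},
    {"dp": [0.0018,0.0022,0.003],"yaw": 7},
    {"dp": [0.0029,0.0041,0.003],"yaw": 15},
    {"dp": [0.0029,0.0041,0.003],"yaw": 15},
    {"dp": [0.0025,0.0041,0.0015],"yaw": 15},
    {"dp": [0.0021,0.0041,0],"yaw": 15},
    {"dp": [0.0021,0.0041,0],"yaw": 15},
    {"dp": [0.0021,0.0041,0],"yaw": 15},
  ],
)

```text
time_s: 12.68
tcp_pos: [0.4803, -0.0904, 0.1658]
eef_rot: [180.0, 0.0, 148.2]
contact_force: [-0.2, 1.5, 1.7]
gripper_width: 0.0282
gripper_force: 50.0
```

```bash
python3 -c "
from plant import get_state
s=get_state();print(s['tcp_pos'],s['contact_force'],s['moment'])"
```

```text
[ 0.48028052 -0.09041456  0.16575723] [-0.18600587  1.51139024  1.72014635] [ 0.35510559 -0.23320696  0.05539805]
```

Request:
apply_moves(
  targets=[
    {"dp": [-0.0003,0,-0.001],"yaw": 0},
    {"dp": [-0.0003,0.001,-0.001],"yaw": 0},
    {"dp": [-0.0003,0.001,-0.001],"yaw": 0},
    {"dp": [-0.0013,0.001,-0.001],"yaw": 0},
    {"dp": [-0.0013,0,-0.001],"yaw": 0},
    {"dp": [-0.0013,-0.001,-0.001],"yaw": 0},
    {"dp": [-0.0003,-0.001,-0.001],"yaw": 0},
    {"dp": [0.0007,-0.001,-0.001],"yaw": 0},
    {"dp": [0.0007,0,-0.001],"yaw": 0},
    {"dp": [0.0007,0.001,-0.001],"yaw": 0},
    {"dp": [-0.0003,0,-0.001],"yaw": 0},
    {"dp": [-0.0003,0,-0.001],"yaw": 0},
  ],
)

```text
time_s: 13.68
tcp_pos: [0.4797, -0.0905, 0.1646]
eef_rot: [180.0, 0.0, 148.3]
contact_force: [-0.4, -0.9, 3.9]
gripper_width: 0.0279
gripper_force: 50.0
```

```bash
python3 -c "
from plant import get_state
s=get_state();print(s['tcp_pos'],s['contact_force'],s['moment'])"
```

```text
[ 0.47971362 -0.09051758  0.16456884] [-0.39957148 -0.85696431  3.85503734] [ 0.08275995 -0.02384608 -0.06142746]
```

Request:
apply_moves(
  targets=[
    {"dp": [0.0003,0.0005,0],"yaw": 2},
    {"dp": [0.0006,0.001,0],"yaw": 4},
    {"dp": [0.0008,0.0016,0],"yaw": 6},
    {"dp": [0.0011,0.0021,0],"yaw": 8},
    {"dp": [0.0013,0.0026,0],"yaw": 10},
    {"dp": [0.0013,0.0026,0],"yaw": 10},
    {"dp": [0.0013,0.0026,0],"yaw": 10},
  ],
)

```text
time_s: 14.27
tcp_pos: [0.4812, -0.0877, 0.1646]
eef_rot: [180.0, 0.0, 158.2]
contact_force: [-0.4, 0.7, 3.1]
gripper_width: 0.0274
gripper_force: 50.0
```

```bash
python3 -c "
from plant import get_state
s=get_state();print(s['tcp_pos'],s['contact_force'],s['moment'])"
```

```text
[ 0.48122918 -0.08773141  0.16462991] [-0.40336655  0.74297823  3.07227641] [ 0.447216   -0.27168533 -0.01660366]
```

Run:
```python
from h import *
for k,(u,v) in(('top',(261,215)),('side',(357,203))):
    im=load(k+'0.npz')['image']
    print(k)
    for y in range(v-6,v+6): print(y,' '.join('%3d,%3d,%3d'%tuple(im[y,x]) for x in range(u-6,u+7)))
    c=load(k+'0.npz');p=np.array([.4603,-.082,.0665]);a=np.array([.2588,.0054,.966]);x=np.array([-.9658,-.02,.2588]);y=np.cross(a,x)
    for h in(17,26): print(h,proj(c,[p+a*h/1e3]), 'x->',(proj(c,[p+a*h/1e3+x*.01])-proj(c,[p+a*h/1e3])),'y->',(proj(c,[p+a*h/1e3+y*.01])-proj(c,[p+a*h/1e3])))
```

```text
top
209 232,199,132 231,195,130 232,198,132 232,198,132 232,201,133 231,199,131 232,198,130 231,198,133 232,199,132 231,198,130 232,198,129 231,198,128 231,196,127
210 230,197,136 229,198,141 227,196,140 228,197,142 227,196,142 230,204,155 225,194,140 233,204,139 230,200,132 223,190,130 227,196,141 228,199,145 231,205,152
211 232,217,197 224,215,204 223,214,208 220,206,184 224,208,182 232,217,188 220,188,147 241,215,140 226,206,145 211,197,184 224,216,208 228,221,216 234,227,222
212 233,234,243 232,234,243 233,236,247 229,217,199 234,213,164 239,205,108 243,209, 84 236,191, 74 223,192,142 236,237,247 232,234,244 226,228,236 233,234,241
213 233,233,238 234,234,241 231,234,243 231,215,183 227,181, 89 242,205, 83 248,222, 90 236,193, 81 201,148, 56 227,223,228 236,237,245 215,215,223 231,230,236
214 234,234,240 234,235,240 236,237,244 216,205,194 212,168, 99 228,181, 76 233,187, 84 209,160, 73 182,135, 59 225,207,166 237,236,241 238,237,243 235,235,241
215 236,236,240 231,231,237 232,233,240 188,190,208 208,172,124 220,169, 79 209,167, 79 159,124, 59 177,134, 58 233,218,169 241,240,245 
[... 2432 characters left out ...]
00,162 228,192,125 228,192,125
206 157,161,173 193,197,212 141,144,154 104,108,116 173,177,189 209,213,224 188,193,204 165,166,173 185,188,199 210,209,218 222,203,177 229,193,126 228,192,124
207 108,110,119  99,101,109  89, 90, 96  93, 93,102  90, 92, 97 104,106,113 124,127,137 131,134,144 156,161,173 184,185,191 212,191,164 228,192,124 228,192,124
208 107,110,118  90, 93,100  79, 80, 85  94, 96,103  85, 86, 93  90, 90, 98  97, 98,106 162,166,178 210,215,226 209,213,226 218,205,196 227,192,127 227,191,125
17 [[356.24543796 204.7218771 ]] x-> [[-3.1188652  -0.57969558]] y-> [[0.4106831  1.61716888]]
26 [[357.05036472 202.21050668]] x-> [[-3.12659888 -0.58461195]] y-> [[0.4162127  1.60830438]]
```

Request:
apply_moves(
  targets=[
    {"dp": [0.0016,0,0.006],"yaw": 0},
    {"dp": [0.0022,0.004,0.007],"yaw": 15},
    {"dp": [0.0022,0.008,0.007],"yaw": 30},
    {"dp": [0.0021,0.0123,0.007],"yaw": 45},
    {"dp": [0.0021,0.0123,0.007],"yaw": 45},
    {"dp": [0.0021,0.0123,0.007],"yaw": 45},
    {"dp": [0.0021,0.0123,0.007],"yaw": 45},
    {"dp": [0.0021,0.0123,0.007],"yaw": 45},
    {"dp": [0.0012,0.0123,0.004],"yaw": 45},
    {"dp": [0.0006,0.0123,0.0015],"yaw": 45},
    {"dp": [0.0002,0.0123,0],"yaw": 45},
    {"dp": [0.0002,0.0123,0],"yaw": 45},
    {"dp": [0.0002,0.0123,0],"yaw": 45},
  ],
)

```text
time_s: 15.35
tcp_pos: [0.4809, -0.0755, 0.1641]
eef_rot: [180.0, -0.0, -156.8]
contact_force: [0.4, 1.1, -2.3]
gripper_width: 0.0277
gripper_force: 50.0
```

```bash
cat > st.py <<'E'
from plant import get_state
import numpy as np
np.set_printoptions(precision=4,suppress=True)
s=get_state();print(s['time_s'],s['tcp_pos'],s['contact_force'],s['moment'])
E
python3 st.py
```

```text
15.35 [ 0.4809 -0.0755  0.1641] [ 0.4372  1.0871 -2.2885] [ 0.4704 -0.2333 -0.0187]
```

Request:
apply_moves(
  targets=[
    {"dp": [-0.0004,0,-0.0015],"yaw": 0},
    {"dp": [-0.0008,0,-0.003],"yaw": 0},
    {"dp": [-0.0008,0,-0.003],"yaw": 0},
    {"dp": [-0.0008,0,-0.003],"yaw": 0},
  ],
)

```text
time_s: 15.68
tcp_pos: [0.4803, -0.0755, 0.1615]
eef_rot: [180.0, -0.0, -156.7]
contact_force: [0.3, 1.6, -1.2]
gripper_width: 0.0276
gripper_force: 50.0
```

```bash
python3 st.py
```

```text
15.6833 [ 0.4803 -0.0755  0.1615] [ 0.2783  1.5708 -1.2496] [ 0.7135 -0.0528 -0.0518]
```

Request:
apply_moves(
  targets=[
    {"dp": [-0.0004,0.0005,-0.0015],"yaw": 0},
    {"dp": [-0.0006,0.0007,-0.0022],"yaw": 0},
    {"dp": [-0.0006,0.0007,-0.0022],"yaw": 0},
    {"dp": [-0.0006,0.0007,-0.0022],"yaw": 0},
  ],
)

```text
time_s: 16.02
tcp_pos: [0.4799, -0.0749, 0.1595]
eef_rot: [-180.0, 0.0, -156.7]
contact_force: [-0.4, 0.2, 0.3]
gripper_width: 0.0281
gripper_force: 50.0
```

```bash
python3 st.py
```

```text
16.0167 [ 0.4799 -0.0749  0.1595] [-0.4169  0.2379  0.2609] [ 0.2761 -0.0656  0.0197]
```

Request:
apply_moves(
  targets=[
    {"dp": [-0.0003,0,-0.001],"yaw": 0},
    {"dp": [0.0,-0.0008,-0.001],"yaw": -3},
    {"dp": [0.0003,-0.0016,-0.001],"yaw": -6},
    {"dp": [0.0005,-0.0025,-0.001],"yaw": -9},
    {"dp": [0.0005,-0.0025,-0.001],"yaw": -9},
    {"dp": [0.0005,-0.0025,-0.001],"yaw": -9},
    {"dp": [0.0005,-0.0025,-0.001],"yaw": -9},
  ],
)

```text
time_s: 16.6
tcp_pos: [0.4803, -0.0774, 0.1584]
eef_rot: [-180.0, -0.0, -165.6]
contact_force: [-0.5, 0.1, 1.7]
gripper_width: 0.0278
gripper_force: 50.0
```

```bash
python3 st.py
```

```text
16.6 [ 0.4803 -0.0774  0.1584] [-0.5458  0.0805  1.7282] [ 0.2339  0.1948 -0.0226]
```

Request:
apply_moves(
  targets=[
    {"dp": [-0.0003,0,-0.001],"yaw": 0},
    {"dp": [-0.0003,0,-0.001],"yaw": 0},
    {"dp": [-0.0003,0,-0.001],"yaw": 0},
    {"dp": [-0.0003,0,-0.001],"yaw": 0},
  ],
)

```text
time_s: 16.93
tcp_pos: [0.48, -0.0774, 0.1574]
eef_rot: [-180.0, -0.0, -165.7]
contact_force: [-0.6, 1.1, 3.3]
gripper_width: 0.0273
gripper_force: 50.0
```

```bash
python3 st.py; python3 look.py g|tail -4
```

```text
16.9333 [ 0.48   -0.0774  0.1574] [-0.6376  1.1249  3.3346] [0.2182 0.4097 0.0373]
side red 72 [ 0.4678 -0.0842  0.1487] [ 0.461  -0.098   0.1261] [ 0.4804 -0.0615  0.1791]
side sock 157 [ 0.461  -0.0846  0.0879] [ 0.4392 -0.1108  0.0695] [ 0.4846 -0.0425  0.1074]
top red 19 [ 0.4625 -0.0826  0.1477] [ 0.4587 -0.0925  0.1369] [ 0.4686 -0.0726  0.1763]
top sock 156 [ 0.4512 -0.0785  0.0859] [ 0.4379 -0.1097  0.0695] [ 0.4697 -0.0424  0.1071]
```

View pics/g.png

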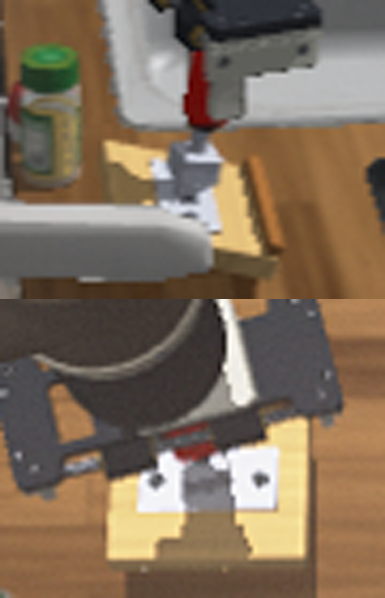

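Request:
apply_moves(
  targets=[
    {"dp": [0.0003,-0.0018,0],"yaw": -6.5},
    {"dp": [0.0005,-0.0035,0],"yaw": -13},
    {"dp": [0.0004,-0.0049,0],"yaw": -18},
    {"dp": [0.0003,-0.0063,0],"yaw": -23},
    {"dp": [0,-0.0077,-0.0002],"yaw": -28},
    {"dp": [-0.0004,-0.009,-0.0003],"yaw": -33},
    {"dp": [-0.0004,-0.009,-0.0003],"yaw": -33},
    {"dp": [-0.0004,-0.009,-0.0003],"yaw": -33},
  ],
)

```text
time_s: 17.7
tcp_pos: [0.4796, -0.0863, 0.157]
eef_rot: [180.0, -0.0, 161.4]
contact_force: [-1.0, 2.0, 2.5]
gripper_width: 0.0277
gripper_force: 50.0
```

```bash
python3 st.py
```

```text
17.7 [ 0.4796 -0.0863  0.157 ] [-1.0197  2.0233  2.4507] [0.4537 0.4087 0.0513]
```

Request:
apply_moves(
  targets=[
    {"dp": [-0.0005,-0.001,0],"yaw": -5},
    {"dp": [-0.0011,-0.0022,0],"yaw": -10},
    {"dp": [-0.0019,-0.0034,-0.0002],"yaw": -15},
    {"dp": [-0.0027,-0.0045,-0.0003],"yaw": -20},
    {"dp": [-0.0027,-0.0045,-0.0003],"yaw": -20},
    {"dp": [-0.0027,-0.0045,-0.0003],"yaw": -20},
  ],
)

```text
time_s: 18.2
tcp_pos: [0.4768, -0.091, 0.1568]
eef_rot: [-180.0, -0.0, 141.5]
contact_force: [-1.9, -0.6, 3.3]
gripper_width: 0.0277
gripper_force: 50.0
```

```bash
python3 st.py
```

```text
18.2 [ 0.4768 -0.091   0.1568] [-1.9304 -0.6085  3.3007] [-0.3705  0.5878  0.159 ]
```

Request:
apply_moves(
  targets=[
    {"dp": [-0.0002,0,0.0004],"yaw": 0},
    {"dp": [-0.0009,-0.0008,0.0004],"yaw": -4},
    {"dp": [-0.0017,-0.0016,0.0004],"yaw": -8},
    {"dp": [-0.0017,-0.0016,0.0004],"yaw": -8},
    {"dp": [-0.0017,-0.0016,0.0004],"yaw": -8},
  ],
)

```text
time_s: 18.62
tcp_pos: [0.4752, -0.0925, 0.1572]
eef_rot: [-180.0, 0.0, 133.5]
contact_force: [-0.5, -1.2, 2.6]
gripper_width: 0.0278
gripper_force: 50.0
```

```bash
python3 st.py
```

```text
18.6167 [ 0.4752 -0.0925  0.1572] [-0.5333 -1.2128  2.6478] [-0.7557  0.3963  0.1311]
```

Request:
apply_moves(
  targets=[
    {"dp": [-0.0005,-0.0006,0],"yaw": -2.5},
    {"dp": [-0.001,-0.0011,0],"yaw": -5},
    {"dp": [-0.001,-0.0011,0],"yaw": -5},
  ],
)

```text
time_s: 18.87
tcp_pos: [0.4741, -0.0936, 0.1571]
eef_rot: [-180.0, -0.0, 128.3]
contact_force: [-0.9, -1.0, 1.7]
gripper_width: 0.0278
gripper_force: 50.0
```

```bash
python3 st.py
```

```text
18.8667 [ 0.4741 -0.0936  0.1571] [-0.8547 -0.9845  1.7055] [-0.7466  0.5162  0.1319]
```

Request:
apply_moves(
  targets=[
    {"dp": [0.0006,0.0005,0.0002],"yaw": 3},
    {"dp": [0.0016,0.0005,0.004],"yaw": 3},
    {"dp": [0.0027,0.0005,0.008],"yaw": 3},
    {"dp": [0.0037,0.0005,0.012],"yaw": 3},
    {"dp": [0.0048,0.0005,0.016],"yaw": 3},
    {"dp": [0.0066,0.0005,0.023],"yaw": 3},
    {"dp": [0.01,0.006,0.023],"yaw": 28},
    {"dp": [0.01,0.006,0.023],"yaw": 28},
    {"dp": [0.0115,0.012,0.023],"yaw": 53},
    {"dp": [0.0115,0.012,0.023],"yaw": 53},
    {"dp": [0.0115,0.012,0.023],"yaw": 53},
    {"dp": [0.0115,0.012,0.023],"yaw": 53},
    {"dp": [0.01,0.0185,0.023],"yaw": 78},
    {"dp": [0.01,0.0185,0.023],"yaw": 78},
    {"dp": [0.0079,0.0235,0.023],"yaw": 95},
    {"dp": [0.0079,0.0235,0.023],"yaw": 95},
    {"dp": [0.0079,0.0235,0.023],"yaw": 95},
    {"dp": [0.0079,0.0235,0.023],"yaw": 95},
    {"dp": [0.0079,0.0235,0.023],"yaw": 95},
  ],
)

```text
time_s: 20.45
tcp_pos: [0.4823, -0.07, 0.1807]
eef_rot: [-180.0, 0.0, -136.4]
contact_force: [-0.1, 1.3, -1.6]
gripper_width: 0.0279
gripper_force: 50.0
```

```bash
python3 look.py hh
```

```text
[ 0.4823 -0.07    0.1807] [-179.9917    0.0198 -136.3688] [-0.1347  1.2641 -1.5765] [ 0.082  -0.1135  0.0792] [ 14.9186   6.1279 -28.0203  -0.0027 -55.8306 -61.2859]
side 313 156
top 210 174
side red 156 [ 0.4745 -0.0799  0.1809] [ 0.463  -0.0926  0.1506] [ 0.4902 -0.0622  0.2104]
side sock 113 [ 0.4726 -0.0868  0.1191] [ 0.4538 -0.1021  0.1027] [ 0.4945 -0.0658  0.1306]
top red 18 [ 0.4695 -0.0836  0.1678] [ 0.4613 -0.0909  0.1547] [ 0.4783 -0.0702  0.2034]
top sock 83 [ 0.4643 -0.0866  0.1219] [ 0.4498 -0.1001  0.105 ] [ 0.48   -0.0693  0.1305]
```

View pics/hh.png

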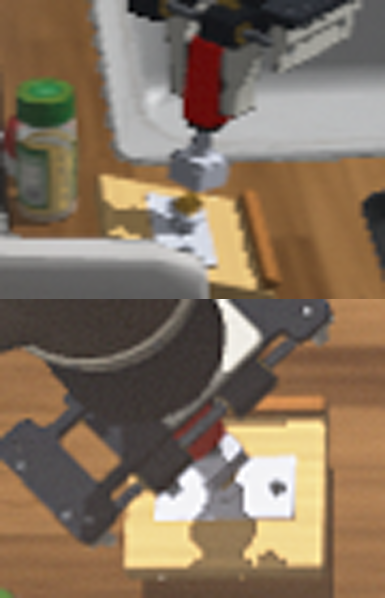

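Request:
apply_moves(
  targets=[
    {"dp": [-0.0016,0,-0.006],"yaw": 0},
    {"dp": [-0.0026,0,-0.01],"yaw": 0},
    {"dp": [-0.0032,0,-0.012],"yaw": 0},
    {"dp": [-0.0037,0,-0.014],"yaw": 0},
    {"dp": [-0.0042,0,-0.016],"yaw": 0},
    {"dp": [-0.0042,0,-0.016],"yaw": 0},
    {"dp": [-0.0042,0,-0.016],"yaw": 0},
  ],
)

```text
time_s: 21.13
tcp_pos: [0.4779, -0.07, 0.1641]
eef_rot: [180.0, -0.0, -136.8]
contact_force: [-0.3, -0.1, -2.0]
gripper_width: 0.0279
gripper_force: 50.0
```

```bash
python3 st.py
```

```text
21.1333 [ 0.4779 -0.07    0.1641] [-0.3423 -0.1283 -1.9547] [ 0.1367 -0.1963  0.0461]
```

Request:
apply_moves(
  targets=[
    {"dp": [-0.0005,0,-0.002],"yaw": 0},
    {"dp": [-0.0012,0,-0.0043],"yaw": 0},
    {"dp": [-0.0012,0,-0.0043],"yaw": 0},
    {"dp": [-0.0012,0,-0.0043],"yaw": 0},
  ],
)

```text
time_s: 21.47
tcp_pos: [0.477, -0.07, 0.16]
eef_rot: [-180.0, 0.0, -136.7]
contact_force: [0.5, 0.3, -0.2]
gripper_width: 0.0276
gripper_force: 50.0
```

```bash
python3 st.py
```

```text
21.4667 [ 0.477 -0.07   0.16 ] [ 0.4764  0.2628 -0.2373] [ 0.067  -0.3628  0.0004]
```

Request:
apply_moves(
  targets=[
    {"dp": [0.0008,-0.0012,-0.0005],"yaw": -5},
    {"dp": [0.0015,-0.0023,-0.0009],"yaw": -10},
    {"dp": [0.002,-0.0034,-0.0013],"yaw": -15},
    {"dp": [0.0024,-0.0047,-0.0018],"yaw": -20},
    {"dp": [0.0028,-0.006,-0.0022],"yaw": -25},
    {"dp": [0.0031,-0.0073,-0.0025],"yaw": -30},
    {"dp": [0.0031,-0.0073,-0.0025],"yaw": -30},
    {"dp": [0.0031,-0.0073,-0.0025],"yaw": -30},
  ],
)

```text
time_s: 22.13
tcp_pos: [0.4803, -0.0774, 0.1578]
eef_rot: [-180.0, 0.1, -166.6]
contact_force: [0.2, -0.6, 2.6]
gripper_width: 0.0275
gripper_force: 50.0
```

```bash
python3 st.py
```

```text
22.1333 [ 0.4803 -0.0774  0.1578] [ 0.2364 -0.5726  2.5765] [-0.0726 -0.2914  0.0614]
```

Request:
apply_moves(
  targets=[
    {"dp": [0.0002,-0.0012,0],"yaw": -5},
    {"dp": [0.0002,-0.0012,0],"yaw": -5},
    {"dp": [0.0002,0,-0.0005],"yaw": 0},
    {"dp": [0,0.0002,-0.001],"yaw": 2},
    {"dp": [-0.0003,0,-0.001],"yaw": 0},
    {"dp": [-0.0003,0,-0.001],"yaw": 0},
    {"dp": [-0.0003,0,-0.001],"yaw": 0},
  ],
)

```text
time_s: 22.72
tcp_pos: [0.4797, -0.0772, 0.1564]
eef_rot: [180.0, 0.0, -166.6]
contact_force: [1.6, 1.2, 2.1]
gripper_width: 0.0276
gripper_force: 50.0
```

```bash
python3 st.py
```

```text
22.7167 [ 0.4797 -0.0772  0.1564] [1.6258 1.1987 2.0817] [ 0.2162 -0.4876 -0.0684]
```

Request:
apply_moves(
  targets=[
    {"dp": [0.0004,-0.0004,-0.0005],"yaw": -3},
    {"dp": [0.0004,-0.0004,-0.0005],"yaw": -3},
    {"dp": [0.0004,-0.0004,-0.0005],"yaw": -3},
    {"dp": [0.0004,-0.0004,-0.0005],"yaw": -3},
  ],
)

```text
time_s: 23.05
tcp_pos: [0.4799, -0.0777, 0.1559]
eef_rot: [-180.0, -0.0, -169.6]
contact_force: [0.8, -0.8, 1.2]
gripper_width: 0.0275
gripper_force: 50.0
```

```bash
python3 st.py
python3 - <<'E'
from plant import cams
from h import *
np.set_printoptions(precision=4,suppress=True)
for k in('side','top'):
    c=cams.capture(k);X=cloud(c);hsv=cv2.cvtColor(c['image'],cv2.COLOR_RGB2HSV);S=hsv[...,1];H=hsv[...,0]
    near=(abs(X[...,0]-.472)<.03)&(abs(X[...,1]+.08)<.03)
    d=X[...,2]-(.184-.26*X[...,0]) # height over board
    for nm,m in(('red',near&((H<6)|(H>174))&(S>150)&(X[...,2]>.125)),('sock',near&(S<70)&(d>.022)&(X[...,2]<.112))):
        P=X[m]
        for lo in np.arange(.08,.18,.006):
            q=P[(P[:,2]>=lo)&(P[:,2]<lo+.006)]
            if len(q)>2: print(k,nm,round(lo+.003,3),len(q),'x',q[:,0].min(),np.median(q[:,0]),q[:,0].max(),'y',np.median(q[:,1]))
E
```

```text
23.05 [ 0.4799 -0.0777  0.1559] [ 0.7871 -0.7681  1.1517] [-0.0652 -0.203   0.0981]
side red 0.131 11 x 0.46117247185416543 0.4677366329959505 0.4831714462474142 y -0.09408951725338753
side red 0.137 13 x 0.4610081572490987 0.4645664590753107 0.4710855234634889 y -0.08886158244172936
side red 0.143 8 x 0.4636315353919108 0.4656486979350343 0.47090379888055844 y -0.08722232483237524
side red 0.149 7 x 0.46361793859129385 0.4679419310714906 0.47133374488300955 y -0.09004914658482206
side red 0.155 10 x 0.4627518257794528 0.4665055467786986 0.47101002169425465 y -0.0840750262240324
side sock 0.083 6 x 0.46256890957911256 0.47326185135293575 0.48164816316981424 y -0.09397114430074005
side sock 0.089 16 x 0.4517200931226308 0.4688600505167896 0.48127381342855574 y -0.09127180587830028
side sock 0.095 26 x 0.45190934615132 0.46408805202864867 0.48502527834748776 y -0.09088115926417992
side sock 0.101 39 x 0.4542186262991046 0.4651705317085892 0.48293722055283006 y -0.08474135584568825
side sock 0.107 9 x 0.4559964109645071 0.4664723640750695 0.47573062861226895 y -0.08607493216143848
top red 0.137 4 x 0.46077993492238906 0.4611508798521686 0.46354704523832163 y -0.083474194691337
top red 0.143 5 x 0.45982027978936096 0.4604424452844119 0.46245871802489547 y -0.07752880797209925
top sock 0.089 6 x 0.4491145503049871 0.45174585280362134 0.4682264893792099 y -0.08965265139593219
top sock 0.095 19 x 0.44842691050391476 0.4536382513246626 0.4675775303672696 y -0.08234462624163189
top sock 0.101 38 x 0.4497499204405982 0.45767204623549695 0.4665037812153465 y -0.08522872404948298
top sock 0.107 8 x 0.4518817181804876 0.45458004163043997 0.4626034265480636 y -0.08048627801831135
```

Request:
apply_moves(
  targets=[
    {"dp": [-0.0002,0.0008,0.0005],"yaw": 3},
    {"dp": [0.0009,0.0008,0.0045],"yaw": 3},
    {"dp": [0.002,0.0008,0.0085],"yaw": 3},
    {"dp": [0.0031,0.0008,0.0125],"yaw": 3},
    {"dp": [0.0042,0.0008,0.0165],"yaw": 3},
    {"dp": [0.0064,0.0008,0.025],"yaw": 3},
    {"dp": [0.0064,0.0008,0.05],"yaw": 3},
    {"dp": [0.0461,-0.2603,0.05],"yaw": -27.7},
    {"dp": [0.0461,-0.2603,0.05],"yaw": -27.7},
    {"dp": [0.0461,-0.2603,0.05],"yaw": -27.7},
    {"dp": [0.0461,-0.2603,0.05],"yaw": -27.7},
    {"dp": [0.0461,-0.2603,0.05],"yaw": -27.7},
    {"dp": [0.0461,-0.2603,0.05],"yaw": -27.7},
    {"dp": [0.0461,-0.2603,0.05],"yaw": -27.7},
    {"dp": [0.0461,-0.2603,0.0437],"yaw": -27.7},
    {"dp": [0.0461,-0.2603,0.0437],"yaw": -27.7},
    {"dp": [0.0461,-0.2603,0.0437],"yaw": -27.7},
    {"dp": [0.0461,-0.2603,0.0437],"yaw": -27.7},
  ],
)

```text
time_s: 24.65
tcp_pos: [0.526, -0.3372, 0.1999]
eef_rot: [180.0, -0.0, 162.6]
contact_force: [0.7, -0.3, -1.5]
gripper_width: 0.0277
gripper_force: 50.0
```

```bash
python3 st.py
python3 - <<'E'
from plant import cams
from h import *
np.set_printoptions(precision=4,suppress=True)
for k in('side','top'):
    c=cams.capture(k);X=cloud(c);hsv=cv2.cvtColor(c['image'],cv2.COLOR_RGB2HSV);H,S,V=hsv[...,0],hsv[...,1],hsv[...,2]
    P=X[(H>12)&(H<28)&(S>150)&(abs(X[...,0]-.466)<.015)&(abs(X[...,1]+.082)<.02)&(X[...,2]>.08)]
    print(k,'brass',len(P),P.mean(0),P.max(0))
    near=(abs(X[...,0]-.51)<.04)&(abs(X[...,1]+.333)<.04)
    P=X[near&(S<70)&(X[...,2]>.105)&(X[...,2]<.15)]; print(' sock',len(P),P.mean(0),P.min(0),P.max(0))
E
```

```text
24.65 [ 0.526  -0.3372  0.1999] [ 0.6616 -0.2752 -1.4673] [ 0.0416 -0.1408  0.0211]
side brass 17 [ 0.4659 -0.0844  0.0897] [ 0.473  -0.0734  0.0938]
 sock 132 [ 0.5116 -0.3413  0.1385] [ 0.4956 -0.3544  0.1209] [ 0.5323 -0.313   0.1494]
top brass 20 [ 0.4644 -0.0824  0.0919] [ 0.4716 -0.0757  0.0955]
 sock 88 [ 0.5031 -0.3319  0.1417] [ 0.4933 -0.3522  0.1243] [ 0.5194 -0.3154  0.1494]
```

Request:
apply_moves(
  targets=[
    {"dp": [-0.001,0.0004,-0.04],"yaw": 0},
    {"dp": [-0.0014,0.0005,-0.075],"yaw": 0},
    {"dp": [-0.0014,0.0005,-0.082],"yaw": 0},
    {"dp": [-0.0014,0.0005,-0.087],"yaw": 0},
    {"dp": [-0.0014,0.0005,-0.091],"yaw": 0},
    {"dp": [-0.0014,0.0005,-0.091],"yaw": 0},
    {"dp": [-0.0014,0.0005,-0.091],"yaw": 0},
  ],
)

```text
time_s: 25.33
tcp_pos: [0.525, -0.3375, 0.1094]
eef_rot: [-180.0, 0.0, 162.6]
contact_force: [-0.5, -1.0, -1.7]
gripper_width: 0.0276
gripper_force: 50.0
```

```bash
python3 st.py
```

```text
25.3333 [ 0.525  -0.3375  0.1094] [-0.534  -1.0346 -1.7307] [ 0.0098 -0.1962 -0.0037]
```

Request:
apply_moves(
  targets=[
    {"dp": [0,0,-0.001],"yaw": 0},
    {"dp": [0,0,-0.001],"yaw": 0},
    {"dp": [0,0,-0.001],"yaw": 0},
    {"dp": [-0.003,0.0009,-0.001],"yaw": 0},
    {"dp": [-0.006,0.0018,-0.001],"yaw": 0},
    {"dp": [-0.009,0.0027,-0.001],"yaw": 0},
    {"dp": [-0.012,0.0035,-0.001],"yaw": 0},
    {"dp": [-0.015,0.0043,-0.001],"yaw": 0},
    {"dp": [-0.016,0.0046,-0.001],"yaw": 0},
    {"dp": [-0.016,0.0046,-0.001],"yaw": 0},
  ],
  squeeze=8,
)

```text
time_s: 26.17
tcp_pos: [0.5082, -0.3328, 0.1077]
eef_rot: [180.0, -0.0, 162.6]
contact_force: [1.3, -0.9, -1.3]
gripper_width: 0.0282
gripper_force: 8.0
```

```bash
python3 st.py
python3 - <<'E'
from plant import cams
from h import *
np.set_printoptions(precision=4,suppress=True)
c=cams.capture('top');X=cloud(c);hsv=cv2.cvtColor(c['image'],cv2.COLOR_RGB2HSV);S=hsv[...,1];H=hsv[...,0]
near=(abs(X[...,0]-.505)<.04)&(abs(X[...,1]+.333)<.03)
for nm,m in(('red',near&((H<6)|(H>174))&(S>150)&(X[...,2]>.07)),('sock',near&(S<80)&(X[...,2]>.042)&(X[...,2]<.065))):
    P=X[m]; u=P[:,0]*.954-P[:,1]*.3-(.509*.954+.3328*.3)
    for lo in np.arange(.04,.12,.006):
        q=u[(P[:,2]>=lo)&(P[:,2]<lo+.006)]
        if len(q)>2: print(nm,round(lo+.003,3),len(q),'L min/med',q.min(),np.median(q))
E
```

```text
26.1667 [ 0.5082 -0.3328  0.1077] [ 1.3497 -0.886  -1.3091] [-0.1502 -0.6527 -0.0325]
sock 0.043 5 L min/med -0.017631905459488006 -0.016604170141823582
sock 0.049 23 L min/med -0.017145768195988453 -0.013042937573843671
sock 0.055 9 L min/med -0.01731376903692361 -0.013265234805617476
```

Request:
apply_moves(
  targets=[
    {"dp": [0.001,-0.0003,-0.004],"yaw": 0},
    {"dp": [0.001,-0.0003,-0.008],"yaw": 0},
    {"dp": [0.001,-0.0003,-0.0115],"yaw": 0},
    {"dp": [0.001,-0.0003,-0.013],"yaw": 0},
    {"dp": [0.001,-0.0003,-0.013],"yaw": 0},
  ],
)

```text
time_s: 26.63
tcp_pos: [0.5094, -0.3332, 0.0943]
eef_rot: [-180.0, -0.1, 162.6]
contact_force: [-0.5, 0.2, 0.6]
gripper_width: 0.028
gripper_force: 8.0
```

```bash
python3 st.py
```

```text
26.6333 [ 0.5094 -0.3332  0.0943] [-0.5178  0.1699  0.6333] [ 0.1358 -0.0288  0.004 ]
```

Request:
apply_moves(
  targets=[
    {"dp": [0,0,0],"yaw": 0},
    {"dp": [0,0,0],"yaw": 0},
    {"dp": [0,0,0],"yaw": 0},
    {"dp": [0,0,0],"yaw": 0},
    {"dp": [0,0,0],"yaw": 0},
    {"dp": [0,0,0],"yaw": 0},
    {"dp": [0,0,0],"yaw": 0},
    {"dp": [0,0,0],"yaw": 0},
    {"dp": [0,0,0],"yaw": 0},
    {"dp": [0,0,0],"yaw": 0},
    {"dp": [0,0,0],"yaw": 0},
    {"dp": [0,0,0.03],"yaw": 0},
    {"dp": [0,0,0.06],"yaw": 0},
    {"dp": [0,0,0.09],"yaw": 0},
    {"dp": [0,0,0.12],"yaw": 0},
    {"dp": [0,0,0.15],"yaw": 0},
    {"dp": [-0.06,0.12,0.15],"yaw": 0},
    {"dp": [-0.06,0.12,0.15],"yaw": 0},
    {"dp": [-0.06,0.12,0.15],"yaw": 0},
    {"dp": [-0.06,0.12,0.15],"yaw": 0},
  ],
  grip=-1,
)

```text
time_s: 28.3
tcp_pos: [0.4468, -0.2101, 0.2449]
eef_rot: [179.9, 0.0, 162.6]
contact_force: [-0.3, -0.2, -0.3]
gripper_width: 0.0879
gripper_force: 0.0
```

```bash
python3 st.py
python3 - <<'E'
from plant import cams
from h import *
np.set_printoptions(precision=4,suppress=True)
for k in('side','top'):
    c=cams.capture(k);X=cloud(c);hsv=cv2.cvtColor(c['image'],cv2.COLOR_RGB2HSV);S=hsv[...,1];V=hsv[...,2];H=hsv[...,0]
    m=(((H<6)|(H>174))&(S>150)|(V<60))&(abs(X[...,0]-.509)<.04)&(abs(X[...,1]+.333)<.04)&(X[...,2]>.116)&(X[...,2]<.14)
    P=X[m];print(k,'top',len(P),P.mean(0) if len(P) else '',cv2.minAreaRect((P[:,:2]*1000).astype(np.float32)) if len(P) else '')
E
```

```text
28.3 [ 0.4468 -0.2101  0.2449] [-0.3219 -0.2078 -0.2942] [ 0.0308 -0.0261 -0.008 ]
side top 75 [ 0.5085 -0.3373  0.1237] ((508.3795166015625, -336.0556335449219), (26.17857551574707, 27.491870880126953), 74.38180541992188)
top top 52 [ 0.5059 -0.336   0.1232] ((507.1915588378906, -333.6741638183594), (26.023340225219727, 27.966949462890625), 75.46065521240234)
```

Run:
```python
from plant import cams
import numpy as np
c=cams.capture('top');im=c['image'];u,v=261,215
for y in range(v-6,v+6): print(y,' '.join('%3d,%3d,%3d'%tuple(im[y,x]) for x in range(u-6,u+7)))
im=cams.capture('side')['image'];u,v=357,203
for y in range(v-4,v+6): print(y,' '.join('%3d,%3d,%3d'%tuple(im[y,x]) for x in range(u-6,u+7)))
```

```text
209 240,214,142 241,215,145 241,216,145 241,215,147 241,215,144 241,216,145 241,216,146 241,216,147 241,217,146 241,217,143 244,221,146 246,220,143 242,213,143
210 239,214,149 238,214,153 237,213,151 238,214,156 238,214,155 238,215,159 238,214,159 234,207,146 233,205,141 238,214,157 239,218,161 240,218,160 242,220,164
211 241,231,219 235,225,220 234,226,223 234,227,225 228,220,212 233,220,202 235,219,183 220,186,136 224,199,157 239,233,229 234,226,221 238,231,227 241,236,233
212 241,243,248 241,243,248 240,241,248 244,245,250 232,225,226 239,222,183 246,230,127 242,210, 82 246,232,170 247,248,255 236,237,245 235,236,243 241,242,246
213 241,242,245 241,242,245 237,238,244 248,247,229 244,222,131 246,217, 84 249,232, 96 245,214, 88 232,184, 71 241,237,244 245,246,251 232,231,238 240,240,244
214 243,243,245 241,241,245 243,244,249 244,236,221 232,194,114 243,206, 88 248,222, 94 237,193, 83 205,152, 65 239,221,178 245,245,250 244,245,247 243,243,246
215 243,242,245 234,234,239 242,242,248 175,172,179 176,135, 70 222,173, 74 221,171, 79 214,174, 89 205,160, 74 245,227,170 247,247,253 246,
[... 1719 characters left out ...]
 130,101, 44 185,150, 94 230,195,129 230,195,126 230,195,126
205 191,195,210 171,175,188 161,165,178 116,114,115 114, 99, 77 115, 92, 44 123, 96, 43 122, 96, 44 135,114, 77 183,165,139 224,199,157 231,195,127 231,196,127
206 160,163,176 178,182,196 137,141,151 184,189,204 183,181,187 147,131,103 146,130,103 145,129,106 171,162,152 206,197,188 226,203,164 230,195,126 230,195,127
207 110,113,120 101,103,110  76, 78, 83  74, 76, 82 121,124,133 162,165,178 190,196,210 213,218,229 209,214,226 193,192,200 215,193,166 230,194,125 230,195,126
208 108,111,120  93, 95,102  80, 81, 86  94, 97,103  88, 90, 97  90, 91, 99  88, 90, 97 129,132,143 162,166,179 185,189,204 221,209,199 229,194,128 230,195,127
```

```bash
python3 -c "
from plant import r
print(r.close_job())"
```

```text
the job is handed in; nothing more can be done
None
```

I seated the driver on the screw, turned the screw clockwise by roughly 85–110° (estimated from tool angles and how far it sank), stood the driver back upright in its blue holder, and handed in the job at about 28 s; no verdict came back. The moves allow no tilting, so I angled the driver about 13° in the fingers and made the turn in two parts, lifting off and reseating in between. I could only estimate the alignment and seating depth, not measure them directly, and I did not check the jar, timer and lemon afterwards.

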